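Roll a machine roller along the cleaning board to the green pointers

ROBOT

A 6-joint arm with a two-finger parallel gripper is mounted at the origin on the work surface. World frame = base frame: x ahead of the robot, y to its left, z up, the work surface at z = 0. Lengths are in m, angles in rad, forces in N, time in s.
With the tool pointing down it reaches from about 0.35 to 0.775 m from the base axis. Payload 5.5 kg.
Tool frame: the origin (TCP) lies on the centre line of the jaws, within the pads' length; the fingertips stand 11 mm ahead of it and the grasp point (between the pads) lies 8 mm behind it; z points along the fingers, y is the line along which they close (so a half turn about z gives the same grasp; the last joint's range is limited). The gripper opens to 85 mm and grips with 20 to 120 N. Pads are 22 mm wide; open, the fingers measure 114 mm over their backs; the gripper's body (76 mm by 85 mm) begins 54 mm behind the grasp point. The pads swing forward as they close: fully open they stand 13 mm farther back than shut.
Start: joints at [-1.321, 0.313, 0.046, 1.304, 0, 1.431], TCP at [0.219, -0.532, 0.242] pointing down, gripper open.
Joint ranges: [-2.76, 2.76], [-0.86, 1.69], [-1.03, 1.26], [-2.2, 2.34], [-1.47, 1.5], [-3.14, 3.14]. Speed limits (rad/s): [2.57, 2.57, 3.14, 3.14, 3.14, 3.14].

INTERFACE

Orientations are given as a unit quaternion [w, x, y, z].
In Python, from workcell import get_state, eyes, env gives the robot as it stands.
- The arm moves only by the shell command python3 -m inch 'ROWS' [OPENING] [FORCE]. ROWS is JSON, one flat list of numbers, 4 for each row, row after row: the shift along the tool's x, y, z in cm, then the turn about the tool's z in rad. A call has exactly 5 rows; each row shifts and turns the commanded pose from where the row before left it, along the tool's axes as they then stand; what a row does not reach is not made up. A row lasts 1/12 s, in which the tool goes at most 41.7 mm and 7.16 degrees, less where a joint would pass 70% of its speed; a pose out of reach is approached as far as the arm can. A call is refused whole if a number of a shift passes 4.17 or a number of a turn 0.125, either way. A call with a gripper value outside its range is refused whole. OPENING is the opening, from -1 (shut) to 1 (fully open), set as the call begins (- or left out, the last holds). The fingers move at their own pace and stop on an object; FORCE is the grip in N (left out, the last holds). Time passes only in rows, so rows that do not move let the fingers close, or fill a call up. It gives the time, the measured TCP pose, the force, the opening and the grip force at its end, in the units of the state.
- get_state(): the state, without advancing time (a new reading comes with each control period).
- eyes.read_camera(name): name is "scene" or "side" or "wrist"; returns the picture (400x640x3 uint8, red, green, blue); there is no depth.
- eyes.camera_info(name): a dict with "fovy" (degrees; the focal length in pixels is half the picture's height over the tangent of half this angle, whatever the lens; pixels are square), "cx", "cy" (the principal point, pixels), "xyz" and "orientation" of the camera in the world. Camera axes: x right, y down, z forward; pixel columns grow to the right and rows downward; lengths in m; the calibration is good to about 2 mm. The wrist camera is an equidistant fisheye: a pixel r from the principal point sees the ray r / f radians off the axis. A picture is of the moment at which its call begins: read the wrist's pose just before it. camera_info takes no time and is no camera call; for the wrist camera it gives the pose at the moment of the call.
- env.hand_in(): hands the job in; it is judged then, once.
The state is a dict: "clock": time; "joint_pos": joint angles; "qvel": joint speeds; "tau": joint torques, N m; "tcp_pos": TCP position; "orientation": TCP orientation; "wrist_force": force on the tool from outside, world axes, zero at the start; "ft_torque": the same for the moment, N m; "finger_gap": finger opening in m; "grip_force": force on a finger pad.
Only numpy, scipy, OpenCV 4.12 (cv2) and the standard library are available. Lean on these libraries where they do the work, as an engineer would, in place of code of your own. Each camera call takes 0.05 s, during which the arm holds its last target. There are 200 camera calls.

TASK

Clean the black machine roller on the blue cleaning board: with a fingertip on its upper half, roll it forward along the pad, away from the robot, until its axle is in line with the two green pointers, and leave it there at rest, lying square across the pad. It must truly roll (turning as it goes, not dragged along the pad), stay down on the pad all the time and never be picked up; ignore the red pointers and leave the other things on the bench where they are.

Things in the scene. Friction and masses are not known exactly. Their poses are not given: they have to be found in the camera images.
- roller: black rubber drum, 70 mm diameter, 120 mm long, 12 mm axle 164 mm long, 0.3 to 0.65 kg. Origin mid-axle, 35 mm above the pad. Own y along the axle; x, z turn as it rolls (z up at the start, towards a yellow stripe). Let go at a few cm/s it stops within a few mm and stays. A tip pressed on its top (3 to 5 N) does not slip: while the tip moves along the board, the drum rolls half as far
- board: fixed cleaning board: aluminium plate 360 x 250 mm with a firm grippy blue pad 340 x 170 mm, pad top 12 mm above the bench. Origin under its centre at bench level; x along the rolling direction, away from the robot (turned up to 0.3 rad), y left, z up. The roller starts near its robot end
- green_pointers: the target: two fixed green pointers, 12 mm high, on the margins left and right of the pad, points facing inward 91 mm either side of the centre line. Origin midway between them, 10 mm above the bench; axes as the board's. The axle must lie over the line joining the points, 100 to 175 mm from where it starts
- red_pointers: a pair of red pointers like the green ones, not the target, nearer or farther along the board; origin and axes alike
- screwdriver: screwdriver lying flat on the bench to the right of the board (its own x axis runs along the shaft, origin under its middle); leave alone
- wrench: open-ended wrench lying flat to the left of the board, origin under its middle; leave alone
- cleaner: green cleaner bottle with a red cap, 60 mm across, 150 mm tall, standing beyond and left of the board, origin under its middle; leave alone
- tin: tin with an orange label, 60 mm across, 75 mm tall, standing beyond and right of the board, origin under its middle; leave alone
- tape: yellow ring, 90 mm across, 24 mm high, lying flat left of the board's near end, origin under its middle; leave alone
- gear: brass hub, 56 mm across, 26 mm high, standing right of the board's near end, origin under its middle; leave alone
Mind the look-alikes: they are no part of the job. Leave any orange or pink look-alike of the roller alone.

How it is judged:
On the way, in this order (a step that is already met when the one before it is completed fails the run):
1. the roller has rolled about a quarter turn along the pad (turned by at least 1.2 rad within its first 30 to 65 mm of travel) (distance of roller from where it was at the start of the episode between 0.03 and 0.065 m and angle between roller's own z axis and vertical above 1.2 rad), for 0.02 s.
2. the roller has rolled on towards half a turn (turned by at least 2.3 rad within 70 to 110 mm of travel) (distance of roller from where it was at the start of the episode between 0.07 and 0.11 m and angle between roller's own z axis and vertical above 2.3 rad), for 0.02 s.
At the end, for the whole second after the job is handed in: The roller lies still on the pad with the middle of its axle within 10 mm, along the board, of the line between the green pointers, within 25 mm of the board's centre line, and square across the pad to within 0.2 rad (x of roller in the frame of green_pointers between -0.01 and 0.01 m and y of roller in the frame of board between -0.025 and 0.025 m and z of roller in the frame of board between 0.043 and 0.051 m and angle between the y axis of roller and the y axis of board, either way round below 0.2 rad and linear speed of roller below 0.01 m/s and angular speed of roller below 0.3 rad/s); the robot touches nothing.
It fails at once if the roller is lifted off the pad (by more than 8 mm) (z of roller in the frame of board above 0.055 m).
It fails at once if the roller is pushed low on its side (grasp point less than 8 mm above axle height while the fingers press on it) instead of on its upper half (contact force between the fingers and roller above 0.5 N and z of the grasp point in the frame of board below 0.055 m).
It fails at once if one of the other loose things on the bench is moved by more than 20 mm (distance of any of screwdriver, wrench, cleaner, tin, tape, gear from where it was at the start of the episode above 0.02 m).
It also fails if it takes over 67 s, if anything falls off the work surface, if the arm or the gripper's body presses on something with over 40 N, if the wrist force passes 120 N, or if a joint passes its speed limit or range.

## Working session

There is one attempt and no reset: what is moved stays moved. The work goes in short steps, Python scripts to look and compute and a shell command to move; the robot and the scene stay as the last step left them, time stands still between calls to the robot, and variables do not carry over. Pictures are saved under pics/ and viewed, at most 10 in all, crops included, and the job is handed in when it is done.

```bash
mkdir -p pics
python3 - <<'E'
from workcell import get_state, eyes
import cv2
s=get_state();print(s)
for n in("scene","side"):
    print(eyes.camera_info(n)); cv2.imwrite(f"pics/{n}0.png",eyes.read_camera(n)[:,:,::-1])
E
```

```text
{'clock': 0.0, 'joint_pos': array([-1.32058873e+00,  3.13999507e-01,  4.49316069e-02,  1.30361178e+00,
        3.19878939e-05,  1.43118551e+00]), 'qvel': array([ 2.19731416e-04,  1.69989225e-05, -5.40572278e-04, -1.89772648e-04,
       -3.26003697e-04, -2.79548683e-04]), 'tau': array([ 2.60449415e-04, -4.80623603e+01,  2.98534852e+01,  1.93628110e-02,
        2.23368971e-05,  3.84017170e-06]), 'tcp_pos': array([ 0.21837632, -0.53135844,  0.24139001]), 'orientation': array([-9.41120254e-04,  9.81064826e-01,  1.93677361e-01, -3.60771205e-05]), 'wrist_force': array([ 0.02972776, -0.12551991,  0.5745994 ]), 'ft_torque': array([0.00368276, 0.00553908, 0.00053675]), 'grip_force': 0.0, 'finger_gap': 0.08565273295159087}
{'fovy': 50.05081279068604, 'cx': 326.9113845625728, 'cy': 198.04026685799187, 'xyz': array([ 1.15041772, -0.20945435,  0.76399569]), 'orientation': array([-0.30466091,  0.76711194,  0.52464084, -0.20850177])}
{'fovy': 46.835428271718015, 'cx': 329.86659222569506, 'cy': 192.34433784563254, 'xyz': array([0.40808532, 0.83965777, 0.71389438]), 'orientation': array([ 0.04047659, -0.09023497,  0.89639713, -0.4320781 ])}
```

View pics/scene0.png

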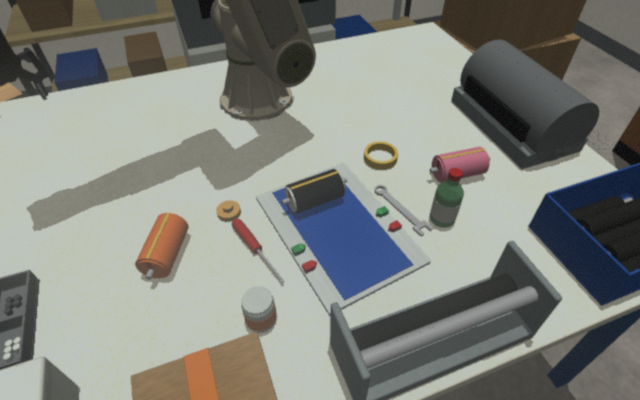

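View pics/side0.png

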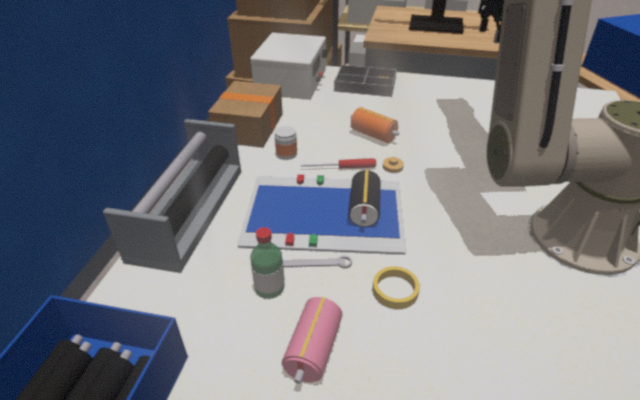

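The scene picture shows the black roller near (317,190) on the blue board, the green pointers at (298,249) and (382,211) and the red ones farther on. In the side picture the roller is at (366,197), the green pointers at (320,179) and (313,240).

```bash
cat > h.py <<'E'
from workcell import get_state, eyes
import cv2, numpy as np
from scipy.spatial.transform import Rotation as R
def cam(n):
    c=eyes.camera_info(n); f=200/np.tan(np.radians(c["fovy"])/2)
    return c,f,R.from_quat(c["orientation"],scalar_first=True)
def plane(n,uv,z):
    c,f,r=cam(n); uv=np.atleast_2d(uv).astype(float)
    d=r.apply(np.c_[(uv[:,0]-c["cx"])/f,(uv[:,1]-c["cy"])/f,np.ones(len(uv))])
    return c["xyz"]+d*((z-c["xyz"][2])/d[:,2])[:,None]
def proj(n,P):
    c,f,r=cam(n); p=r.inv().apply(np.atleast_2d(P)-c["xyz"])
    return np.c_[p[:,0]/p[:,2]*f+c["cx"],p[:,1]/p[:,2]*f+c["cy"]]
def blobs(img,lo,hi,box,amin=8):
    hsv=cv2.cvtColor(img,cv2.COLOR_RGB2HSV); m=cv2.inRange(hsv,lo,hi)
    k=np.zeros_like(m); x0,y0,x1,y1=box; k[y0:y1,x0:x1]=m[y0:y1,x0:x1]
    cs,_=cv2.findContours(k,cv2.RETR_EXTERNAL,cv2.CHAIN_APPROX_NONE)
    return k,[c[:,0,:] for c in cs if cv2.contourArea(c)>=amin]
BOX={"scene":(250,160,435,310),"side":(235,165,415,255)}
E
python3 - <<'E'
from h import *
np.set_printoptions(precision=4,suppress=True)
for n in("scene","side"):
    im=eyes.read_camera(n); b=BOX[n]
    k,bl=blobs(im,(105,150,60),(130,255,255),b,200)
    if bl:
        q=plane(n,max(bl,key=len),.012)[:,:2]; rc=cv2.minAreaRect(q.astype(np.float32)*1000); print(n,"pad",rc)
    for nm,lo,hi in(("green",(50,100,50),(85,255,255)),("yellow",(18,90,90),(35,255,255)),("red",(0,150,90),(8,255,255))):
        k,bl=blobs(im,lo,hi,b,3)
        for c in bl:
            z=.082 if nm=="yellow" else .018
            P=plane(n,c,z)[:,:2]; m=cv2.moments(c); 
            if nm=="yellow":
                ys,xs=np.nonzero(k); P=plane(n,np.c_[xs,ys],z)[:,:2]; mu=P.mean(0); v=np.linalg.svd(P-mu)[2][0] if len(P)<2000 else 0; t=(P-mu)@v; print(n,nm,mu,v,"ends",mu+t.min()*v,mu+t.max()*v,len(P)); break
            ctr=np.array([[m['m10']/m['m00'],m['m01']/m['m00']]])
            print(n,nm,len(c),ctr,plane(n,ctr,z)[0,:2])
    c,bl=blobs(im,(0,0,0),(180,255,70),b,200)
    for q in bl: print("black",q.min(0),q.max(0),len(q))
E
```

```text
scene pad ((610.5093383789062, 54.401119232177734), (209.08575439453125, 138.38949584960938), 8.5977144241333)
scene green 24 [[298.2063 247.7143]] [ 0.6094 -0.0656]
scene green 22 [[381.7059 210.3873]] [0.5777 0.1502]
scene yellow [0.487  0.0751] [ 0.0002 -1.    ] ends [0.487  0.2205] [ 0.487  -0.0421] 233
scene red 17 [[394.018  224.8919]] [0.6273 0.1566]
black [293 174] [344 212] 134
side pad ((623.4832763671875, 48.20048522949219), (237.22149658203125, 158.37954711914062), 8.24316692352295)
side green 24 [[313.009  238.4099]] [0.5804 0.146 ]
side green 15 [[319.955  178.5586]] [ 0.6114 -0.0664]
side yellow [0.4749 0.0026] [0.3597 0.9331] ends [ 0.4413 -0.0845] [0.5017 0.0721] 178
side red 26 [[262.3929 234.4167]] [0.6905 0.1562]
black [350 176] [362 208] 79
```

Run:
```python
from h import *
np.set_printoptions(precision=4,suppress=True)
big=[]
for n,b in(("scene",(270,160,360,220)),("side",(345,165,385,235))):
    im=eyes.read_camera(n)
    k,bl=blobs(im,(15,70,70),(38,255,255),b,3)
    c=max(bl,key=len); m=np.zeros_like(k); cv2.drawContours(m,[c.reshape(-1,1,2)],-1,255,-1); ys,xs=np.nonzero(m&k)
    P=plane(n,np.c_[xs,ys],.082)[:,:2]; mu=P.mean(0); v=np.linalg.svd(P-mu)[2][0]; t=(P-mu)@v
    e=np.array([mu+t.min()*v,mu+t.max()*v]); print(n,e,"mid",e.mean(0),"len",np.ptp(t),"yaw",np.arctan(-v[0]/v[1]))
    x0,y0,x1,y1=b; big.append(cv2.resize(im[y0:y1,x0:x1,::-1],None,fx=5,fy=5,interpolation=cv2.INTER_CUBIC))
h=max(i.shape[0] for i in big); cv2.imwrite("pics/crop1.png",np.hstack([cv2.copyMakeBorder(i,0,h-i.shape[0],0,0,0) for i in big]))
G=np.array([.5947,.041]);a=.146;x=np.array([np.cos(a),np.sin(a)]);print("axes",x)
```

```text
scene [[ 0.4803  0.0771]
 [ 0.4924 -0.0421]] mid [0.4864 0.0175] len 0.11976139821865275 yaw 0.10152781709928409
side [[ 0.4937 -0.0381]
 [ 0.4816  0.0796]] mid [0.4877 0.0207] len 0.11832732431996613 yaw 0.1024522267038865
axes [0.9894 0.1455]
```

View pics/crop1.png

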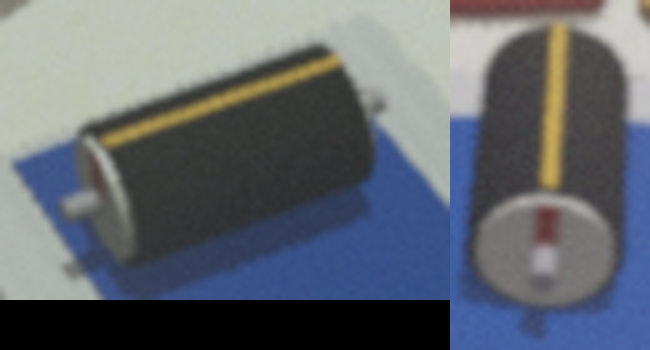

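The black drum's stripe is on top, from (20,28) to (68,12) in the scene crop, and its midpoint is at about (0.487, 0.019). The drum has to roll about 110 mm. I will shut the fingers, turn the tool into line and move over.

```bash
python3 -m inch '[0,0,0,0.09,0,0,0,0.09,0,0,0,0.085,0,0,0,0,0,0,0,0]' -1 20
python3 -m inch '[1.62,-2.56,0,0,1.62,-2.56,0,0,1.62,-2.56,0,0,1.62,-2.56,0,0,1.62,-2.56,0,0]'
python3 -m inch '[1.62,-2.56,0,0,1.62,-2.56,0,0,1.62,-2.56,0,0,1.62,-2.56,0,0,1.62,-2.56,0,0]'
python3 -m inch '[1.62,-2.56,0,0,1.62,-2.56,0,0,1.62,-2.56,0,0,1.62,-2.56,0,0,1.62,-2.56,0,0]'
python3 -m inch '[1.62,-2.56,0,0,1.62,-2.56,0,0,1.62,-2.56,0,0,1.62,-2.56,0,0,1.62,-2.56,0,0]'
python3 -m inch '[0,0,0,0,0,0,0,0,0,0,0,0,0,0,0,0,0,0,0,0]'
```

```text
clock: 0.72
tcp_pos: [0.2185, -0.5319, 0.2423]
orientation: [-0.0, 0.998, 0.064, -0.0]
wrist_force: [0.5, 0.2, -0.4]
finger_gap: 0.0254
grip_force: 0.0
clock: 1.13
tcp_pos: [0.2832, -0.3936, 0.2423]
orientation: [0.0, 0.998, 0.063, 0.0]
wrist_force: [0.7, 0.6, 0.1]
finger_gap: -0.0001
grip_force: 0.0
clock: 1.55
tcp_pos: [0.3477, -0.2564, 0.2425]
orientation: [0.0, 0.998, 0.063, 0.0]
wrist_force: [0.5, 0.1, 0.4]
finger_gap: 0.0002
grip_force: 0.0
clock: 1.97
tcp_pos: [0.4122, -0.1192, 0.2425]
orientation: [0.0, 0.998, 0.064, 0.0]
wrist_force: [-0.2, -0.7, -0.3]
finger_gap: -0.0
grip_force: 0.0
clock: 2.38
tcp_pos: [0.4767, 0.018, 0.2425]
orientation: [0.0, 0.998, 0.064, 0.0]
wrist_force: [0.3, -1.2, 0.1]
finger_gap: -0.0
grip_force: 0.0
clock: 2.8
tcp_pos: [0.4759, 0.0155, 0.2423]
orientation: [0.0, 0.998, 0.062, -0.0]
wrist_force: [0.4, -0.4, 0.0]
finger_gap: 0.0001
grip_force: 0.0
```

```bash
python3 -m inch '[0,0,2.8,0,0,0,2.8,0,0,0,2.8,0,0,0,2.8,0,0,0,2.8,0]'
python3 -m inch '[0,0,0.1,0,0,0,0.2,0,0,0,0.2,0,0,0,0.1,0,0,0,0,0]'
python3 -m inch '[0,0,0.1,0,0,0,0,0,0,0,0.1,0,0,0,0,0,0,0,0,0]'
```

```text
clock: 3.22
tcp_pos: [0.4761, 0.0154, 0.1014]
orientation: [0.0, 0.998, 0.062, 0.0]
wrist_force: [0.3, -0.4, 0.1]
finger_gap: -0.0001
grip_force: 0.0
clock: 3.63
tcp_pos: [0.4775, 0.0161, 0.0978]
orientation: [0.0, 0.998, 0.062, 0.001]
wrist_force: [0.4, -1.1, -0.3]
finger_gap: 0.0004
grip_force: 0.0
clock: 4.05
tcp_pos: [0.4763, 0.0165, 0.0943]
orientation: [0.0, 0.998, 0.062, 0.0]
wrist_force: [-0.4, -0.2, 0.5]
finger_gap: -0.0003
grip_force: 0.0
```

```bash
python3 -m inch '[0,0,0.1,0,0,0,0,0,0,0,0,0,0,0,0,0,0,0,0,0]'
python3 -m inch '[0,0,0.1,0,0,0,0,0,0,0,0,0,0,0,0,0,0,0,0,0]'
```

```text
clock: 4.47
tcp_pos: [0.4763, 0.0164, 0.0933]
orientation: [0.0, 0.998, 0.062, -0.0]
wrist_force: [-0.1, 1.6, 0.5]
finger_gap: 0.0003
grip_force: 0.0
clock: 4.88
tcp_pos: [0.4766, 0.0164, 0.0926]
orientation: [0.0, 0.998, 0.062, 0.0]
wrist_force: [0.5, 1.0, 4.2]
finger_gap: -0.0003
grip_force: 2.1
```

Contact is at the expected height with about 4 N of force. Starting the first stroke.

```bash
python3 -m inch '[0.3,0,0,0,0.4,0,0,0,0.4,0,0,0,0.4,0,0,0,0,0,0,0]'
python3 - <<'E'
from h import *
n="scene";im=eyes.read_camera(n);i2=eyes.read_camera("side")
print(get_state()['wrist_force'])
cv2.imwrite("pics/s2.png",np.hstack([cv2.resize(im[150:280,250:400,::-1],(400,346)),cv2.resize(i2[140:270,290:440,::-1],(400,346))]))
E
```

```text
clock: 5.3
tcp_pos: [0.4927, 0.0181, 0.0929]
orientation: [0.0, 0.998, 0.062, 0.001]
wrist_force: [0.0, -0.1, 7.6]
finger_gap: -0.0003
grip_force: 3.7
[-0.22232061 -0.74786777  6.8296698 ]
```

View pics/s2.png

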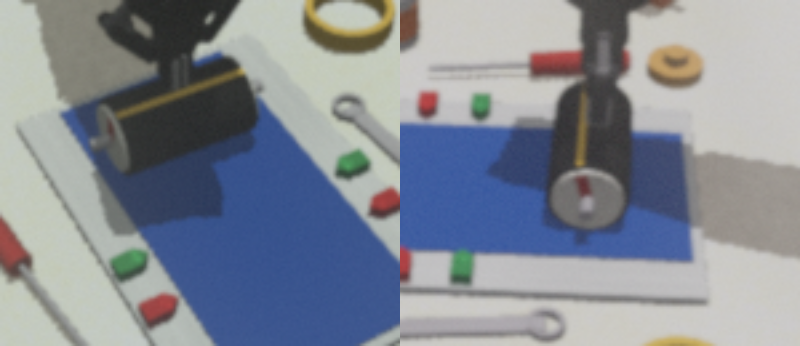

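The stripe has turned slightly forward and the drum has rolled without slipping, in the left crop around (180,105). Continuing, a touch lighter.

```bash
python3 -m inch '[0.4,0,-0.03,0,0.5,0,0,0,0.5,0,0,0,0.5,0,0,0,0.4,0,0,0]'; python3 -m inch '[0,0,0,0,0,0,0,0,0,0,0,0,0,0,0,0,0,0,0,0]'
```

```text
clock: 5.82
tcp_pos: [0.5152, 0.0205, 0.0929]
orientation: [0.001, 0.998, 0.062, 0.001]
wrist_force: [-0.4, -3.5, 6.0]
finger_gap: 0.0003
grip_force: 2.7
clock: 6.23
tcp_pos: [0.5147, 0.0204, 0.0929]
orientation: [0.001, 0.998, 0.062, 0.001]
wrist_force: [0.3, -3.6, 6.5]
finger_gap: 0.0001
grip_force: 2.9
```

```bash
python3 -m inch '[0,0,-0.5,0,0,0,-0.5,0,-1,0,0,0,-1,0,0,0,0,0,0,0]'; python3 -m inch '[0,0,0.5,0,0,0,0.4,0,0,0,0.05,0,0,0,0.05,0,0,0,0,0]'
python3 - <<'E'
from h import *
im=eyes.read_camera("side"); i0=eyes.read_camera("scene")
cv2.imwrite("pics/s3.png",np.hstack([cv2.resize(i0[150:280,250:400,::-1],(400,346)),cv2.resize(im[140:270,290:440,::-1],(400,346))]))
E
```

```text
clock: 6.65
tcp_pos: [0.4907, 0.019, 0.1019]
orientation: [-0.0, 0.998, 0.062, -0.002]
wrist_force: [0.2, 0.3, -1.2]
finger_gap: 0.0002
grip_force: 0.0
clock: 7.07
tcp_pos: [0.4945, 0.0187, 0.0926]
orientation: [-0.0, 0.998, 0.062, 0.0]
wrist_force: [-0.4, 0.3, 0.9]
finger_gap: -0.0005
grip_force: 0.8
```

View pics/s3.png

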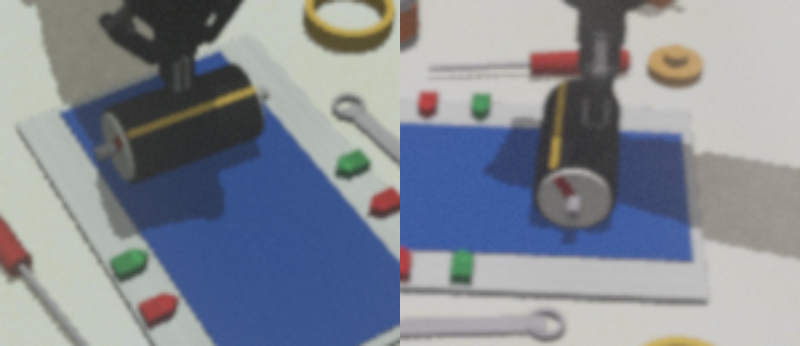

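The stripe has moved forward to (190,115) in the left crop, about 0.55 rad of true rolling, with the drum still square. Second stroke.

```bash
python3 -m inch '[0,0,0.06,0,0.3,0,0,0,0.5,0,0,0,0.5,0,0,0,0.5,0,0,0]'; python3 -m inch '[0.6,0,0,0,0.6,0,0,0,0.6,0,0,0,0.4,0,0,0,0,0,0,0]'
python3 -m inch '[0,0,-0.5,0,0,0,-0.5,0,-1,0,0,0,-1,0,0,0,0,0,0,0]'; python3 -m inch '[0,0,0.5,0,0,0,0.4,0,0,0,0.05,0,0,0,0.05,0,0,0,0.05,0]'
```

```text
clock: 7.58
tcp_pos: [0.5133, 0.0207, 0.0929]
orientation: [0.0, 0.998, 0.062, 0.001]
wrist_force: [-0.6, -0.8, 6.6]
finger_gap: 0.0
grip_force: 3.2
clock: 8.0
tcp_pos: [0.5359, 0.023, 0.0929]
orientation: [0.001, 0.998, 0.062, 0.002]
wrist_force: [-0.2, -1.7, 6.9]
finger_gap: 0.0001
grip_force: 3.5
clock: 8.42
tcp_pos: [0.5113, 0.0213, 0.1016]
orientation: [-0.0, 0.998, 0.062, -0.002]
wrist_force: [-0.4, 0.6, 0.0]
finger_gap: 0.0001
grip_force: 0.0
clock: 8.83
tcp_pos: [0.5155, 0.0212, 0.0924]
orientation: [0.0, 0.998, 0.062, 0.001]
wrist_force: [-0.1, 0.9, 11.7]
finger_gap: 0.0002
grip_force: 5.7
```

```bash
python3 -m inch '[0,0,-0.05,0,0.3,0,0,0,0.5,0,0,0,0.5,0,0,0,0.5,0,0,0]'; python3 -m inch '[0.6,0,0,0,0.6,0,0,0,0.6,0,0,0,0.4,0,0,0,0,0,0,0]'
python3 -m inch '[0,0,-0.5,0,0,0,-0.5,0,-1,0,0,0,-1,0,0,0,0,0,0,0]'
python3 - <<'E'
from h import *
im=eyes.read_camera("side"); i0=eyes.read_camera("scene")
cv2.imwrite("pics/s4.png",np.hstack([cv2.resize(i0[150:280,250:400,::-1],(400,346)),cv2.resize(im[140:270,290:440,::-1],(400,346))]))
E
```

```text
clock: 9.25
tcp_pos: [0.5337, 0.0232, 0.0929]
orientation: [0.0, 0.998, 0.062, 0.001]
wrist_force: [-0.3, -0.7, 6.7]
finger_gap: -0.0002
grip_force: 3.8
clock: 9.67
tcp_pos: [0.5563, 0.0255, 0.0928]
orientation: [0.001, 0.998, 0.062, 0.002]
wrist_force: [0.0, -2.2, 7.7]
finger_gap: -0.0001
grip_force: 3.8
clock: 10.08
tcp_pos: [0.5317, 0.0239, 0.1016]
orientation: [-0.0, 0.998, 0.062, -0.001]
wrist_force: [-0.1, 0.7, -0.7]
finger_gap: 0.0001
grip_force: 0.0
```

View pics/s4.png

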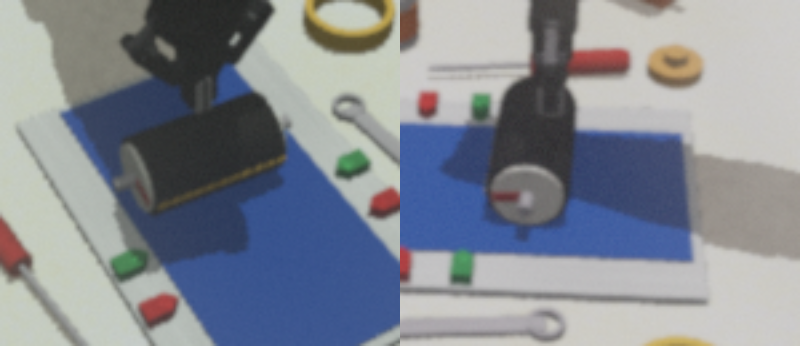

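The red end mark now points forward at (507,197) in the right crop, about a quarter turn. Two more strokes.

```bash
python3 -m inch '[0,0,0.5,0,0,0,0.4,0,0,0,0.05,0,0,0,0.03,0,0,0,0.02,0]'; python3 -m inch '[0,0,0,0,0.3,0,0,0,0.5,0,0,0,0.5,0,0,0,0.5,0,0,0]'; python3 -m inch '[0.6,0,0,0,0.6,0,0,0,0.6,0,0,0,0.4,0,0,0,0,0,0,0]'
python3 -m inch '[0,0,-0.5,0,0,0,-0.5,0,-1,0,0,0,-1,0,0,0,0,0,0,0]'
```

```text
clock: 10.6
tcp_pos: [0.5351, 0.0237, 0.0926]
orientation: [0.0, 0.998, 0.062, 0.001]
wrist_force: [-0.3, 0.8, 7.2]
finger_gap: 0.0002
grip_force: 3.7
clock: 11.02
tcp_pos: [0.5535, 0.0256, 0.0929]
orientation: [0.001, 0.998, 0.062, 0.001]
wrist_force: [0.2, -0.4, 6.5]
finger_gap: 0.0001
grip_force: 3.5
clock: 11.43
tcp_pos: [0.5761, 0.0279, 0.0928]
orientation: [0.001, 0.998, 0.062, 0.002]
wrist_force: [0.9, -2.5, 7.3]
finger_gap: 0.0001
grip_force: 3.5
clock: 11.85
tcp_pos: [0.5516, 0.0263, 0.1017]
orientation: [-0.0, 0.998, 0.062, -0.001]
wrist_force: [-0.7, -0.4, -0.4]
finger_gap: -0.0001
grip_force: 0.0
```

```bash
python3 -m inch '[0,0,0.5,0,0,0,0.4,0,0,0,0.05,0,0,0,0.03,0,0,0,0.02,0]'; python3 -m inch '[0,0,0,0,0.3,0,0,0,0.5,0,0,0,0.5,0,0,0,0.5,0,0,0]'; python3 -m inch '[0.6,0,0,0,0.6,0,0,0,0.6,0,0,0,0.4,0,0,0,0,0,0,0]'
python3 -m inch '[0,0,-0.5,0,0,0,-0.5,0,-1,0,0,0,-1,0,0,0,0,0,0,0]'
python3 - <<'E'
from h import *
im=eyes.read_camera("side"); i0=eyes.read_camera("scene")
cv2.imwrite("pics/sc5.png",i0[:,:,::-1]);cv2.imwrite("pics/si5.png",im[:,:,::-1])
cv2.imwrite("pics/s5.png",np.hstack([cv2.resize(i0[170:270,280:400,::-1],(400,333)),cv2.resize(im[160:260,270:390,::-1],(400,333))]))
E
```

```text
clock: 12.27
tcp_pos: [0.5551, 0.0262, 0.0927]
orientation: [0.0, 0.998, 0.062, 0.001]
wrist_force: [0.2, -0.1, 7.0]
finger_gap: -0.0
grip_force: 3.7
clock: 12.68
tcp_pos: [0.5735, 0.0281, 0.0929]
orientation: [0.0, 0.998, 0.062, 0.002]
wrist_force: [-0.2, -1.0, 6.0]
finger_gap: 0.0002
grip_force: 3.4
clock: 13.1
tcp_pos: [0.5961, 0.0305, 0.0928]
orientation: [0.001, 0.998, 0.062, 0.002]
wrist_force: [0.5, -0.6, 6.3]
finger_gap: -0.0004
grip_force: 3.3
clock: 13.52
tcp_pos: [0.5716, 0.0288, 0.1018]
orientation: [-0.0, 0.998, 0.062, -0.001]
wrist_force: [-0.5, 0.6, -0.5]
finger_gap: 0.0002
grip_force: 0.0
```

View pics/s5.png

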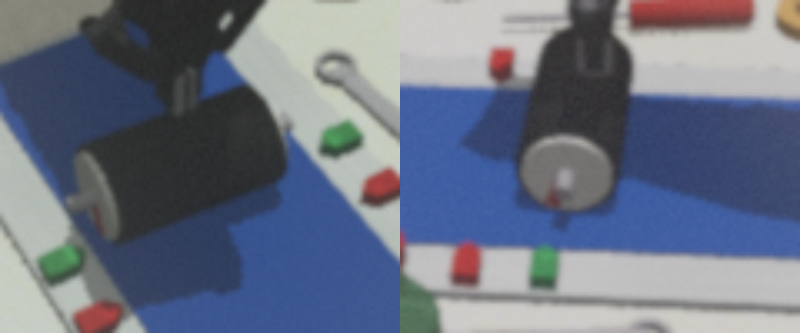

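The red mark is nearly straight down at (553,198) in the right crop, about 2.8 rad. Axle ends are near (70,203) and (290,125) in the left crop and (565,180) in the right one. Measuring what is left.

```bash
cat > m.py <<'E'
from h import *
np.set_printoptions(precision=4,suppress=True)
def rep(a,b,c):
    G=np.array([.5947,.041]);t=.146;x=np.array([np.cos(t),np.sin(t)]);y=np.array([-x[1],x[0]])
    L=plane("side",a,.047)[0,:2];Rr=plane("scene",b,.047)[0,:2];L2=plane("scene",c,.047)[0,:2]
    for l in(L,L2):
        d=l-Rr; m=(l+Rr)/2-G; print(l,Rr,"len",np.hypot(*d),"yaw",np.arctan2(-d[0],d[1]),"x,y",m@x,m@y)
E
python3 -c "
from m import *
rep((270+166*.3,160+180*.3),(280+68*.3,170+203*.3),(280+290*.3,170+125*.3))"
```

```text
[0.5758 0.0977] [ 0.5897 -0.0525] len 0.15088928970069312 yaw 0.09261777401458447 x,y -0.014515607613583916 -0.01646618276103287
[0.5801 0.1092] [ 0.5897 -0.0525] len 0.16200416721932928 yaw 0.0593220187303753 x,y -0.011528789457824014 -0.011105370453373259
```

About 11 mm is left, so the last tip stroke is about 22 mm.

```bash
python3 -m inch '[0,0,0.5,0,0,0,0.4,0,0,0,0.05,0,0,0,0.03,0,0,0,0.02,0]'; python3 -m inch '[0.2,0,0,0,0.4,0,0,0,0.5,0,0,0,0.5,0,0,0,0.4,0,0,0]'; python3 -m inch '[0.2,0,0,0,0,0,0,0,0,0,0,0,0,0,0,0,0,0,0,0]'
python3 -m inch '[0,0,-0.5,0,0,0,-1,0,0,0,-3,0,0,0,-3,0,0,0,-3,0]'; python3 -m inch '[-4,0,0,0,-4,0,0,0,-4,0,0,0,0,0,0,0,0,0,0,0]'
python3 - <<'E'
from h import *
im=eyes.read_camera("side"); i0=eyes.read_camera("scene")
cv2.imwrite("pics/sc6.png",i0[:,:,::-1]);cv2.imwrite("pics/si6.png",im[:,:,::-1])
cv2.imwrite("pics/s6.png",np.hstack([cv2.resize(i0[170:270,280:400,::-1],(400,333)),cv2.resize(im[160:260,270:390,::-1],(400,333))]))
E
```

```text
clock: 14.03
tcp_pos: [0.5748, 0.0287, 0.0927]
orientation: [0.0, 0.998, 0.062, 0.001]
wrist_force: [-0.6, -0.6, 7.6]
finger_gap: 0.0001
grip_force: 3.7
clock: 14.45
tcp_pos: [0.5953, 0.0308, 0.0929]
orientation: [0.001, 0.998, 0.062, 0.002]
wrist_force: [0.2, -1.5, 7.2]
finger_gap: 0.0001
grip_force: 3.5
clock: 14.87
tcp_pos: [0.597, 0.031, 0.0929]
orientation: [0.001, 0.998, 0.062, 0.002]
wrist_force: [1.0, -1.1, 7.0]
finger_gap: -0.0001
grip_force: 3.3
clock: 15.28
tcp_pos: [0.5948, 0.0315, 0.198]
orientation: [-0.0, 0.998, 0.062, -0.001]
wrist_force: [0.9, 0.4, 0.5]
finger_gap: -0.0001
grip_force: 0.0
clock: 15.7
tcp_pos: [0.4736, 0.0167, 0.1972]
orientation: [-0.0, 0.998, 0.062, -0.001]
wrist_force: [1.0, 0.1, -0.5]
finger_gap: -0.0002
grip_force: 0.0
```

View pics/s6.png

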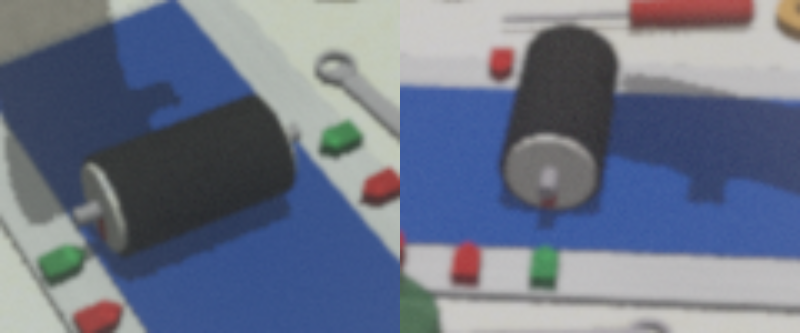

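The red mark now points straight down (a half turn). Axle ends are at about (77,214) and (297,135) in the left crop and (548,188) in the right one. Checking against the target line.

```bash
python3 -c "
from m import *
rep((270+148*.3,160+187*.3),(280+77*.3,170+214*.3),(280+297*.3,170+135*.3))
# black drum in side/scene: predicted silhouette centroid vs target pose
t=.146
for n,f in(('scene','pics/sc6.png'),('side','pics/si6.png')):
    im=cv2.imread(f)[:,:,::-1].copy(); b=(290,190,375,252) if n=='scene' else (295,160,335,225)
    k,bl=blobs(im,(0,0,0),(180,130,75),b,100); q=max(bl,key=len); hull=cv2.convexHull(q)[:,0]
    # fit centre by silhouette centroid of drum model body for dx steps: drum+ends
    m=cv2.moments(q); c=np.array([m['m10'],m['m01']])/m['m00']
    print(n,c,q.min(0),q.max(0))
    for yaw in (.1,):
        print('axle mid expected px at x=-10,0,10mm:',proj(n,[[.5947+np.cos(t)*d+.012*np.sin(t),.041+np.sin(t)*d-.012*np.cos(t),.047] for d in(-.01,0,.01)]))
print('tip R expected', proj('scene',[[.5947+.0018+.082*np.sin(.1),.041-.012-.082*np.cos(.1),.047]]),(280+77*.3,170+214*.3))
print('tip L expected', proj('side',[[.5947+.0018-.082*np.sin(.1),.041-.012+.082*np.cos(.1),.047]]),(270+148*.3,160+187*.3))
"
```

```text
[0.5858 0.1069] [ 0.6003 -0.0501] len 0.15761192009340658 yaw 0.09249527984667133 x,y -0.00345482287719977 -0.012232125989020697
[0.59   0.1098] [ 0.6003 -0.0501] len 0.1601616219264233 yaw 0.06439748401619934 x,y -0.001141756638190679 -0.011110980859666877
scene [338.8725 221.1415] [305 199] [367 246]
axle mid expected px at x=-10,0,10mm: [[334.5188 219.5257]
 [336.8316 222.5592]
 [339.1742 225.6316]]
side [319.8577 186.6044] [302 169] [334 215]
axle mid expected px at x=-10,0,10mm: [[321.7086 193.7556]
 [317.3855 193.5963]
 [313.0654 193.4372]]
tip R expected [[302.6483 236.0357]] (303.1, 234.2)
tip L expected [[312.8807 217.0586]] (314.4, 216.1)
```

The roller is within about 3 mm of the line, 12 mm off centre and about 0.06 rad from square, and dead reckoning agrees. Handing in.

```bash
python3 -m inch '[0,0,0,0,0,0,0,0,0,0,0,0,0,0,0,0,0,0,0,0]'; python3 -c "
from workcell import env
print(env.hand_in())"
```

```text
clock: 16.22
tcp_pos: [0.4767, 0.0165, 0.1968]
orientation: [0.0, 0.998, 0.062, -0.0]
wrist_force: [0.7, 0.4, 0.3]
finger_gap: -0.0
grip_force: 0.0
the job is handed in; nothing more can be done
None
```

I rolled the roller half a turn along the pad to the green pointers and handed the job in. By my last measurement its axle was about 3 mm from the line, 12 mm off the centre line and roughly 0.06 rad from square; no verdict came back at hand-in.

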